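Rinse and dip the pH probe

ROBOT

A 6-joint arm with a two-finger parallel gripper is mounted at the origin on the work surface. World frame = base frame: x ahead of the robot, y to its left, z up, the work surface at z = 0. Lengths are in m, angles in rad, forces in N, time in s.
With the tool pointing down it reaches from about 0.375 to 0.975 m from the base axis. Payload 3.8 kg.
Tool frame: the origin (TCP) lies midway between the tips of the shut fingers; the grasp point (between the pads) lies 19 mm behind it; z points along the fingers, y is the line along which they close (so a half turn about z gives the same grasp; the last joint's range is limited). The gripper opens to 85 mm and grips with 20 to 120 N. Pads are 22 mm wide; open, the fingers measure 114 mm over their backs; the gripper's body (76 mm by 85 mm) begins 54 mm behind the grasp point. The pads swing forward as they close: fully open they stand 13 mm farther back than shut.
Start: joints at [-0.037, 0.264, 1.604, -0, 1.274, -0.037], TCP at [0.675, -0, 0.231] pointing down, gripper open.
Joint ranges: [-2.63, 2.63], [-0.94, 2.18], [0.31, 2.57], [-1.31, 4.45], [0, 2.66], [-2.55, 2.55]. Speed limits (rad/s): [2.57, 2.57, 3.14, 3.14, 3.14, 3.14].

INTERFACE

Orientations are given as a rotation vector (axis times angle).
In Python, from workcell import * gives the robot as it stands. The module is installed in compiled form; this text tells all that it offers.
- The arm moves only by the tool apply_moves, never from a script. Its arguments are lists of equal length, an entry for each row: "fingers": the opening, from 0 (shut) to 1 (fully open); "travel": the shift along the tool's x, y, z normalised to -1 to 1, where 1 is 0.05 m, a list of three; "rotation": the turn, a rotation vector about the tool's x, y, z normalised to -1 to 1, where 1 is 6 degrees, a list of three. In form: {"fingers": [fingers, ...], "travel": [[dx, dy, dz], ...], "rotation": [[ax, ay, az], ...]}. A call has 1 to 12 rows; each row shifts and turns the commanded pose from where the row before left it, along the tool's axes as they then stand; what a row does not reach is not made up. A row lasts 1/10 s, in which the tool goes at most 50 mm and 8.59 degrees, less where a joint would pass 70% of its speed; a pose out of reach is approached as far as the arm can. A call with a number of a shift or a turn outside -1 to 1 is refused whole. A call with a gripper value outside its range is refused whole. The fingers move at their own pace and stop on an object; "newtons" is the grip in N (left out, the last holds). Time passes only in rows, so rows that do not move let the fingers close. It gives the time, the measured TCP pose, the force, the opening and the grip force at its end, in the units of the state.
- read_state(): the state, without advancing time (a new reading comes with each control period).
- read_camera(name): name is "scene" or "side" or "wrist"; returns a dict with "image" (384x512x3 uint8, red, green, blue), "fx", "fy", "cx", "cy" (pixels), "k1" (the pictures are not rectified: a ray, as slopes to the right and down, at radius r is drawn at 1 + k1 r^2 times it, then the intrinsics apply), "extrinsics" (4x4, takes a point from world to camera coordinates). Camera axes: x right, y down, z forward; pixel columns grow to the right and rows downward; lengths in m; the calibration is good to about 2 mm. A picture is of the moment at which its call begins. There is no depth.
- finish_job(): hands the job in; it is judged then, once.
Trained networks look in the newest picture that a camera, given by its name, has taken for a name from the list of things; names that differ only in an ending like _2 or _b are one class to them, and where a whole thing is asked for, a point or a joint stands for the part that bears it (a point fixed in the world has none). Each returns a list of dicts, best first, with "p" (0 to 1); they miss things now and then, are a little off and sometimes report something else, mostly with a low value. They report only what shows in the picture. A call takes as long as a camera call.
- regions_of(camera, name): "mask" (384x512 bool, what is visible of it) and "bbox" ([left, top, width, height] in pixels, round what is visible of it).
- tip_of(camera, name): "location" ([column, row] in pixels: a listed point, or the origin of a listed thing).
The state is a dict: "time": time; "q": joint angles; "joint_vel": joint speeds; "joint_torque": joint torques, N m; "tool_pos": TCP position; "tcp_rot": TCP orientation; "wrist_force": force on the tool from outside, world axes, zero at the start; "torque": the same for the moment, N m; "width": opening from 0.0 (shut) to 1.0 (fully open); "grip_force": force on a finger pad.
Only numpy, scipy, OpenCV 4.12 (cv2) and the standard library are available. Lean on these libraries where they do the work, as an engineer would, in place of code of your own. Each camera call takes 0.05 s, during which the arm holds its last target. There are 200 camera calls.

TASK

Take the yellow-headed pH probe from its fork, rinse it by dipping the tip well down into the blue beaker for a second, then dip it well down into the white sample beaker, which is under the green swing cover, and keep it there for about two seconds. Finish with the probe hanging well inside its fork again and the green cover swung fully back over the sample beaker. Do not knock or press the probe hard against a beaker, keep it out of the orange waste beaker, and leave the beakers, the bottles and the vial standing where they are.

Things in the scene. Friction and masses are not known exactly. Their poses are not given: they have to be found in the camera images.
- probe: pH probe, upright, 164 mm long, 110 g. Origin: centre of the underside of its round blue collar (36 mm across, 6 mm thick); z up along the probe. Below: black shaft 12 mm in diameter with a round steel tip ending 106 mm below the origin. Above: square yellow head 24 x 24 mm (faces square to the probe's x and y), from 6 to 58 mm above the origin
- probe_grip (a point): middle of the probe's yellow head, 34 mm above the probe's origin; a good place to grip
- probe_tip (a point): lower end of the probe's shaft
- holder: fixed blue holder: base 120 x 90 x 12 mm, rear post at local x = +48 mm, flat fork 10 mm thick, 48 mm wide, top 140 mm above the table. The slot, 20 mm wide, runs along local x, open towards -x (open end x = -38 mm, closed end x = +10 mm). Nothing stands above the fork. Origin: on the table under the seat
- fork_seat (a point): the seat: point on the top face of the fork, mid-slot, where the probe's origin rests when the probe hangs by its collar; holder's axes
- station: fixed grey sample station: base 140 x 100 x 12 mm that carries the white sample beaker (at its origin), and a steel hinge post 14 mm in diameter, 98 mm high, at local x = +50 mm. Origin: on the table under the beaker's centre
- sample_rim (a point): centre of the mouth of the white sample beaker: fixed, outside 50 mm, inside 44 mm in diameter, 65 mm high, inside depth 61 mm; its rim is 77 mm above the table
- cover (a joint): green swing cover, rad: 0 = fully home over the sample beaker (stop), 1.75 = swung clear; vertical hinge. At 0 it points from the hinge to the station's -x; as the angle grows its pin moves to the station's +y (clockwise from above). Stays where left, moves with a light push. Disc 60 mm across, centre 50 mm from the hinge, 5 mm thick, underside 82 mm above the table
- cover_hinge (a point): point on the cover's hinge axis, 84 mm above the table, station's axes
- cover_pin (a point): top of the black upright pin on the free end of the cover, 86 mm from the hinge axis; 12 mm in diameter, its top 128 mm above the table, rising 42 mm above the cover; for pushing the cover either way
- rinse_beaker: blue rinse beaker, loose, 50 mm outside and 44 mm inside diameter, 65 mm high, inside depth 61 mm, 150 g. Origin: centre of its underside on the table
- rinse_rim (a point): centre of the mouth of the blue rinse beaker
- waste_beaker: orange waste beaker of the same size, to be left alone. Origin: centre of its underside
- waste_rim (a point): centre of the mouth of the orange waste beaker
- bottle: tall white bottle with a red cap, 56 mm in diameter, 190 mm high, loose, near the station. Origin: centre of its underside
- amber_bottle: tall amber bottle with a black cap, 52 mm in diameter, 180 mm high, loose, beside the probe holder. Origin: centre of its underside
- vial: small amber vial with a white cap, 24 mm in diameter, 48 mm high. Origin: centre of its underside
- sample_beaker: the white sample beaker itself, fixed to the station. Origin: centre of its underside, 12 mm above the table

How it is judged:
By the outcome, as a careful person would: the job done as asked, in the order asked, and still so for the second after the job is handed in, with the robot touching nothing.
It also fails if it takes over 72 s, if anything falls off the work surface, if the arm or the gripper's body presses on something with over 40 N, if the wrist force passes 120 N, or if a joint passes its speed limit or range.

## Working session

There is one attempt and no reset: what is moved stays moved. The work goes in short steps, Python scripts to look and compute and a tool call to move; the robot and the scene stay as the last step left them, time stands still between calls to the robot, and variables do not carry over. Pictures are saved under pics/ and viewed, at most 10 in all, crops included, and the job is handed in when it is done.

Besides the shell and the picture viewer there is one more tool, called after ">>>" as name(argument=value, ...) on one line, values as JSON. apply_moves: Moves the arm, as the interface text tells. Scaled input: -1 to 1 covers 0.05 m each way for a shift and 6 degrees each way for a turn. Its arguments: {"type":"object","properties":{"fingers":{"type":"array","items":{"type":"number"}},"travel":{"type":"array","items":{"type":"array","items":{"type":"number"}}},"rotation":{"type":"array","items":{"type":"array","items":{"type":"number"}}},"newtons":{"type":"number"}},"required":["fingers","travel","rotation"]}

```bash
mkdir -p pics
cat > h.py <<'E'
from workcell import *
import numpy as np, cv2
from scipy.spatial.transform import Rotation as R
def cam(n,save=None):
    c=read_camera(n)
    if save: cv2.imwrite('pics/'+save,c['image'][:,:,::-1])
    return c
def ray(c,px):
    d=np.array([(px[0]-c['cx'])/c['fx'],(px[1]-c['cy'])/c['fy']]); u=d.copy()
    for _ in range(20): u=d/(1+c['k1']*(u@u))
    E=np.array(c['extrinsics']); r=E[:3,:3].T@np.r_[u,1]
    return -E[:3,:3].T@E[:3,3], r/np.linalg.norm(r)
def proj(c,P):
    E=np.array(c['extrinsics']); p=E[:3,:3]@P+E[:3,3]; u=p[:2]/p[2]; u=u*(1+c['k1']*(u@u))
    return np.array([u[0]*c['fx']+c['cx'],u[1]*c['fy']+c['cy']])
def at_z(c,px,z):
    o,d=ray(c,px); return o+d*(z-o[2])/d[2]
def tri(obs):
    A=0;b=0;L=[ray(c,p) for c,p in obs]
    for o,d in L:
        M=np.eye(3)-np.outer(d,d); A=A+M; b=b+M@o
    x=np.linalg.solve(A,b); return x,[1000*np.linalg.norm(np.cross(x-o,d)) for o,d in L]
E
python3 - <<'E'
from h import *
C={n:cam(n,f'{n}0.png') for n in('scene','side','wrist')}
cv2.imwrite('pics/both.png',cv2.resize(np.hstack([C[n]['image'] for n in('scene','side')])[:,:,::-1],(800,300)))
Z=dict(probe_grip=.174,probe_tip=.034,fork_seat=.14,sample_rim=.077,cover_hinge=.084,cover_pin=.128,rinse_rim=.065,waste_rim=.065,bottle=0,amber_bottle=0,vial=0,holder=0,station=0,probe=.14,rinse_beaker=0)
for k,z in Z.items():
    obs=[]
    for n,c in C.items():
        r=tip_of(n,k)
        for t in r[:2]: print(k,n,round(t['p'],2),np.round(t['location'],1),np.round(at_z(c,t['location'],z),3))
        if r and r[0]['p']>.4: obs.append((c,r[0]['location']))
    if len(obs)>1: print('   tri',*[np.round(v,4 if i==0 else 1) for i,v in enumerate(tri(obs))])
s=read_state();print(s['time'],s['tool_pos'],s['tcp_rot'],s['width'])
E
```

```text
probe_grip scene 0.82 [157.9 228.4] [ 0.482 -0.291  0.174]
probe_grip side 0.83 [298.9 143.1] [ 0.484 -0.295  0.174]
   tri [ 0.4833 -0.2923  0.175 ] [0.1 0.1]
probe_tip scene 0.97 [164.7 276.1] [ 0.477 -0.291  0.034]
probe_tip scene 0.28 [247.3 218. ] [ 0.51  -0.023  0.034]
probe_tip side 0.79 [301.  183.3] [ 0.469 -0.296  0.034]
probe_tip side 0.17 [297.3 156.8] [ 0.513 -0.51   0.034]
   tri [ 0.4721 -0.2914  0.034 ] [4.2 4.2]
fork_seat scene 0.76 [161.3 236.9] [ 0.475 -0.28   0.14 ]
fork_seat side 0.84 [298.8 151.3] [ 0.484 -0.311  0.14 ]
fork_seat wrist 0.31 [232.  184.4] [0.654 0.011 0.14 ]
   tri [ 0.4824 -0.2874  0.1492] [1. 1.]
sample_rim scene 0.81 [298.2 161. ] [0.513 0.222 0.077]
sample_rim side 0.77 [246.5 279.8] [0.509 0.227 0.077]
sample_rim side 0.58 [292.5 182. ] [ 0.487 -0.216  0.077]
   tri [0.5105 0.2247 0.0747] [1. 1.]
cover_hinge scene 0.62 [306.8 166.1] [0.551 0.202 0.084]
cover_hinge side 0.59 [229.  268.4] [0.551 0.21  0.084]
   tri [0.5508 0.2064 0.0813] [1.4 1.4]
cover_pin scene 0.5 [292.4 137.8] [0.477 0.247 0.128]
cover_pin side 0.57 [263.5 269.5] [0.47  0
[... 1280 characters left out ...]
.]
station scene 0.61 [295. 181.] [0.502 0.229 0.   ]
station side 0.79 [250.9 307.5] [0.501 0.227 0.   ]
   tri [0.5014 0.2282 0.0007] [1.2 1.2]
probe scene 0.85 [159.  239.7] [ 0.478 -0.29   0.14 ]
probe side 0.56 [300.9 155. ] [ 0.474 -0.283  0.14 ]
probe side 0.49 [297.2 193.6] [ 0.449 -0.037  0.14 ]
   tri [ 0.4748 -0.2878  0.1376] [0.5 0.5]
rinse_beaker scene 0.72 [159.2 239.5] [ 0.352 -0.184  0.   ]
rinse_beaker side 0.79 [223.6 233. ] [ 0.643 -0.015  0.   ]
rinse_beaker wrist 0.97 [235.8 176.6] [ 0.646 -0.011  0.   ]
   tri [ 0.5665 -0.093   0.0069] [216.8 104.7 113.7]
2.4 [6.75002187e-01 1.32843855e-05 2.31286530e-01] [2.22139021e+00 2.22148873e+00 1.08100151e-05] 0.9997864647195795
```

Run:
```python
import cv2,numpy as np
a=cv2.imread('pics/scene0.png');b=cv2.imread('pics/side0.png')
# scene left crop (holder), scene station crop; side whole
A=cv2.resize(a[110:370,90:350],(400,400));B=cv2.resize(b[90:350,170:430],(400,400))
cv2.imwrite('pics/v1.png',np.hstack([A,B]))
```

```text
(no output)
```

View pics/v1.png

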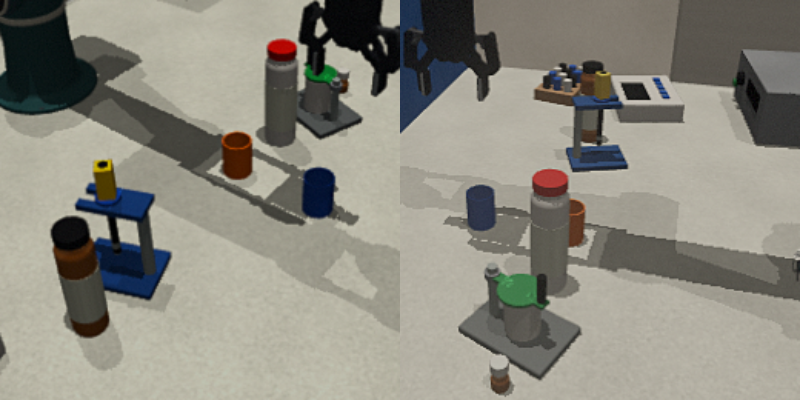

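View pics/wrist0.png

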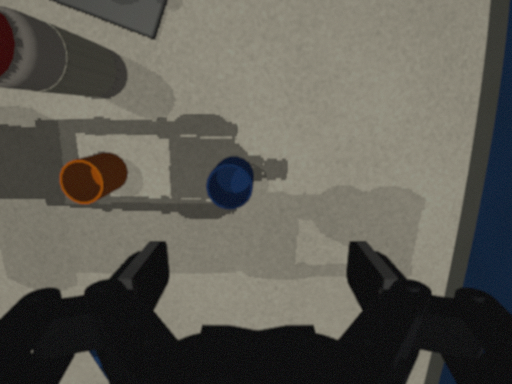

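The scene view shows the probe upright in the fork at about (158,228). The amber bottle is in front of it, blue is at (295,225), orange at (245,200), and the covered sample at (298,160). In the side view the vial is at (235,340). The wrist view shows the blue rim at (233,183) and the orange rim at (80,181).

Next I'll move towards the station to measure the pin.

>>> apply_moves(fingers=[0,0,0,0,0,0], travel=[[0.6,-0.8,-0.2],[0.6,-0.8,-0.2],[0.6,-0.8,0],[0.6,-0.8,0],[0.6,-0.8,0],[0,0,0]], rotation=[[0,0,0],[0,0,0],[0,0,0],[0,0,0],[0,0,0],[0,0,0]])

```text
time: 3.0
tool_pos: [0.4721, 0.1515, 0.2508]
tcp_rot: [-2.215, -2.224, 0.001]
wrist_force: [0.5, -0.7, -0.2]
width: 0.003
grip_force: 0.0
```

Run:
```python
from h import *
C={n:cam(n,f'{n}1.png') for n in('scene','side','wrist')}
s=read_state();print(s['time'],s['tool_pos'],s['tcp_rot'],s['width'])
print('wristcam',ray(C['wrist'],(256,192)))
for k,z in dict(sample_rim=.077,cover_hinge=.084,cover_pin=.128,bottle=0,vial=0,station=0,fork_seat=.14,probe_grip=.174).items():
    obs=[]
    for n,c in C.items():
        r=tip_of(n,k)
        for t in r[:1]: print(k,n,round(t['p'],2),np.round(t['location'],1),np.round(at_z(c,t['location'],z),3))
        if r and r[0]['p']>.4: obs.append((c,r[0]['location']))
    if len(obs)>1: print('   tri',*[np.round(v,4 if i==0 else 1) for i,v in enumerate(tri(obs))])
```

```text
3.15 [0.47703826 0.14890775 0.25142239] [2.21945851e+00 2.22162783e+00 1.70067299e-03] 0.0024918294292141613
wristcam (array([0.47540716, 0.21446638, 0.3952574 ]), array([-0.00212083, -0.24890509, -0.96852556]))
sample_rim scene 0.59 [306.8 167.7] [0.55  0.205 0.077]
sample_rim side 0.76 [248.3 279.1] [0.506 0.224 0.077]
   tri [0.5245 0.2191 0.0642] [16.7 16.7]
cover_hinge scene 0.66 [308.7 168.7] [0.562 0.194 0.084]
cover_hinge side 0.94 [230.3 267.8] [0.549 0.208 0.084]
cover_hinge wrist 0.93 [332.3 122.5] [0.552 0.208 0.084]
   tri [0.5536 0.205  0.0775] [3.2 4.2 2.4]
cover_pin scene 0.67 [293.  136.4] [0.474 0.255 0.128]
cover_pin side 0.63 [263.9 269.4] [0.469 0.244 0.128]
cover_pin wrist 0.88 [257.7  79.9] [0.476 0.243 0.128]
   tri [0.4743 0.2458 0.1308] [4.6 5.4 3.3]
bottle scene 0.8 [272.8 197.9] [0.493 0.123 0.   ]
bottle side 0.98 [267.4 271.2] [0.491 0.108 0.   ]
bottle wrist 0.8 [273.1 191.3] [0.498 0.114 0.   ]
   tri [0.4949 0.1155 0.006 ] [2.6 5.  2.5]
vial scene 0.66 [313.1 167.9] [0.512 0.321 0.   ]
vial side 0.81 [231.3 341.1] [0.515 0.318 0.   ]
vial wrist 0.98 [282.6  29.8] [ 0.507  0.316 -0.   ]
   tri [0.5115 0.3178 0.001 ] [2.1 3.6 5.5]
station scene 0.83 [294.7 179.1] [0.496 0.237 0.   ]
station side 0.93 [250.7 309.4] [0.5   0.232 0.   ]
station wrist 0.75 [278.4 102.1] [0.503 0.23  0.   ]
   tri [0.5004 0.2319 0.0027] [1.8 2.1 2.7]
fork_seat scene 0.74 [159.7 237.4] [ 0.474 -0.284  0.14 ]
fork_seat side 0.67 [230.2 267.5] [0.528 0.267 0.14 ]
   tri [ 0.4844 -0.0832 -0.0481] [172.6 172.6]
probe_grip scene 0.88 [156.2 227.1] [ 0.477 -0.29   0.174]
probe_grip side 0.44 [298.9 143.3] [ 0.483 -0.293  0.174]
   tri [ 0.4814 -0.2922  0.1759] [2.4 2.4]
```

View pics/wrist1.png

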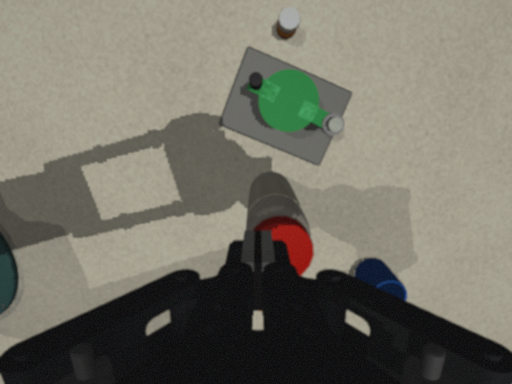

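The wrist view shows the pin at (256,79), the hinge at (333,123), the vial at (288,22), and the bottle clear below the cover. I'll go down beside the pin, on its bottle side.

>>> apply_moves(fingers=[0,0,0,0,0,0,0,0], travel=[[0.6,-0.1,0],[0.6,-0.1,0],[0,0,0.6],[0,0,0.6],[0,0,0.6],[0,0,0.6],[0,0,0.5],[0,0,0]], rotation=[[0,0,0],[0,0,0],[0,0,0],[0,0,0],[0,0,0],[0,0,0],[0,0,0],[0,0,0]])

```text
time: 5.15
tool_pos: [0.4631, 0.2076, 0.1019]
tcp_rot: [-2.219, -2.219, 0.012]
wrist_force: [-1.0, -0.4, -0.8]
width: 0.001
grip_force: 0.0
```

>>> apply_moves(fingers=[0,0,0,0,0,0,0,0,0,0], travel=[[0.27,0.06,0],[0.28,0.06,0],[0.2,0.1,0],[0.2,0.11,0],[0.16,0.15,0],[0.17,0.15,0],[0.12,0.19,0],[0.12,0.19,0],[0.07,0.21,0],[0.07,0.22,0]], rotation=[[0,0,0],[0,0,0],[0,0,0],[0,0,0],[0,0,0],[0,0,0],[0,0,0],[0,0,0],[0,0,0],[0,0,0]])

```text
time: 6.15
tool_pos: [0.5396, 0.2829, 0.106]
tcp_rot: [2.212, 2.216, -0.021]
wrist_force: [-0.6, -38.6, 14.6]
width: -0.002
grip_force: 17.4
```

>>> apply_moves(fingers=[0,0,0,0,0,0], travel=[[0.01,0.22,0],[0.01,0.22,0],[-0.05,0.3,0],[-0.04,0.1,0],[-0.03,0.1,0],[0,0,0]], rotation=[[0,0,0],[0,0,0],[0,0,0],[0,0,0],[0,0,0],[0,0,0]])

```text
time: 6.75
tool_pos: [0.5783, 0.2826, 0.1041]
tcp_rot: [-2.218, -2.215, 0.03]
wrist_force: [-21.0, -12.1, 12.9]
width: 0.002
grip_force: 10.2
```

Run:
```python
from h import *
C={n:cam(n,f'{n}2.png') for n in('scene','side','wrist')}
s=read_state();print(s['time'],s['tool_pos'],s['tcp_rot'],s['width'],s['wrist_force'])
for k,z in dict(sample_rim=.077,cover_hinge=.084,cover_pin=.128,station=0).items():
    obs=[]
    for n,c in C.items():
        r=tip_of(n,k)
        for t in r[:1]: print(k,n,round(t['p'],2),np.round(t['location'],1),np.round(at_z(c,t['location'],z),3))
        if r and r[0]['p']>.4: obs.append((c,r[0]['location']))
    if len(obs)>1: print('   tri',*[np.round(v,4 if i==0 else 1) for i,v in enumerate(tri(obs))])
cv2.imwrite('pics/v2.png',np.hstack([cv2.resize(C['wrist']['image'],(400,300)),cv2.resize(C['side']['image'][200:365,150:370],(400,300))])[:,:,::-1])
```

```text
6.9 [0.57828838 0.28259515 0.10408662] [-2.21787346 -2.21675957  0.02967174] -0.0042818713155590065 [-19.28496676 -13.39802733  12.83856088]
sample_rim scene 0.8 [297.8 158.7] [0.506 0.232 0.077]
sample_rim side 0.92 [248.4 277.2] [0.507 0.218 0.077]
sample_rim wrist 0.89 [147.9 307.5] [0.503 0.222 0.077]
   tri [0.5067 0.2255 0.0819] [2.7 1.9 1.4]
cover_hinge scene 0.93 [307.3 167.7] [0.556 0.196 0.084]
cover_hinge side 0.73 [227.6 263.5] [0.559 0.196 0.084]
   tri [0.5576 0.1959 0.0843] [1. 1.]
cover_pin scene 0.7 [336.7 144.8] [0.598 0.283 0.128]
cover_pin side 0.92 [192.4 271.2] [0.598 0.281 0.128]
cover_pin wrist 0.7 [302.6 275.7] [0.599 0.278 0.128]
   tri [0.5983 0.2805 0.129 ] [0.9 1.4 1.3]
station scene 0.63 [293.8 180.7] [0.498 0.229 0.   ]
station side 0.87 [250.2 307.9] [0.502 0.228 0.   ]
station wrist 0.63 [177.4 253. ] [0.503 0.225 0.   ]
   tri [0.5016 0.2266 0.0008] [2.1 1.8 2. ]
```

View pics/v2.png

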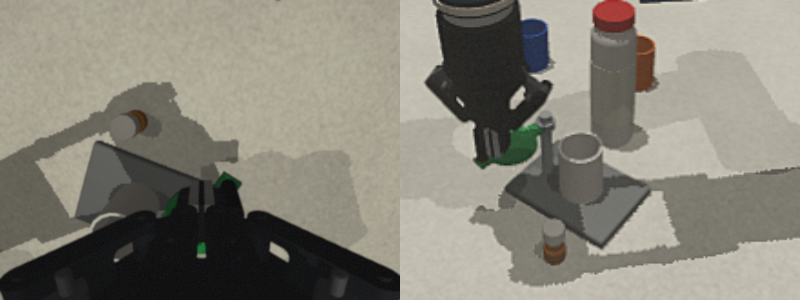

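The cover is swung clear (about 1.7 rad), and the white beaker is open at side crop (580,150). I'll back off, rise and go over to the probe.

>>> apply_moves(fingers=[0,0,0,0,0,0,0,0,0,0,0,0], travel=[[0,-0.3,0],[0,-0.3,0],[0,0,-0.7],[0,0,-0.9],[0,0,-0.9],[0,0,-0.9],[0,0,-0.6],[-0.9,-0.1,0],[-0.9,-0.1,0],[-0.9,-0.1,0],[-0.9,-0.1,0],[-0.9,-0.1,0]], rotation=[[0,0,0],[0,0,0],[0,0,0],[0,0,0],[0,0,0],[0,0,0],[0,0,0],[0,0,0],[0,0,0],[0,0,0],[0,0,0],[0,0,0]])

```text
time: 8.7
tool_pos: [0.5307, 0.0608, 0.3063]
tcp_rot: [2.221, 2.222, 0.002]
wrist_force: [0.1, 0.3, 0.5]
width: 0.004
grip_force: 0.0
```

>>> apply_moves(fingers=[0.5,0.5,0.5,0.7,0.7,0.7,0.7,0.7], travel=[[-0.9,-0.1,0],[-0.9,-0.1,0],[-0.9,-0.1,0],[-0.9,-0.1,0],[-0.9,-0.1,0],[-0.9,-0.1,0],[0,0,0],[0,0,0]], rotation=[[0,0,0],[0,0,0],[0,0,0],[0,0,0],[0,0,0],[0,0,0],[0,0,0],[0,0,0]])

```text
time: 9.5
tool_pos: [0.5008, -0.2089, 0.3059]
tcp_rot: [-2.224, -2.218, -0.001]
wrist_force: [0.8, 1.0, 0.0]
width: 0.696
grip_force: 0.0
```

Run:
```python
from h import *
C={n:cam(n,f'{n}3.png') for n in('scene','side','wrist')}
s=read_state();print(s['time'],s['tool_pos'],s['tcp_rot'],s['width'],s['wrist_force'])
for k,z in dict(probe_grip=.174,probe=.14,fork_seat=.14,holder=0,amber_bottle=0,cover_pin=.128,cover_hinge=.084,sample_rim=.077,rinse_rim=.065,rinse_beaker=0).items():
    obs=[]
    for n,c in C.items():
        r=tip_of(n,k)
        for t in r[:1]: print(k,n,round(t['p'],2),np.round(t['location'],1),np.round(at_z(c,t['location'],z),3))
        if r and r[0]['p']>.4: obs.append((c,r[0]['location']))
    if len(obs)>1: print('   tri',*[np.round(v,4 if i==0 else 1) for i,v in enumerate(tri(obs))])
```

```text
9.65 [ 0.50102285 -0.20698082  0.30596225] [-2.21977875e+00 -2.22268977e+00 -8.63710638e-04] 0.6977573960329168 [ 0.48975456 -0.22735501  0.19929458]
probe_grip scene 0.88 [156.5 226.6] [ 0.476 -0.289  0.174]
probe_grip side 0.5 [301.  143.8] [ 0.477 -0.291  0.174]
probe_grip wrist 0.86 [231.9 263. ] [ 0.475 -0.287  0.174]
   tri [ 0.4756 -0.2883  0.1741] [0.6 1.  1.1]
probe scene 0.64 [161.2 239.5] [ 0.481 -0.287  0.14 ]
probe side 0.58 [299.2 158.3] [ 0.475 -0.256  0.14 ]
probe wrist 0.66 [237.6 246.9] [ 0.479 -0.285  0.14 ]
   tri [ 0.4777 -0.2845  0.1325] [3.3 4.6 4. ]
fork_seat scene 0.64 [162.3 236.9] [ 0.477 -0.279  0.14 ]
fork_seat wrist 0.79 [232.3 248. ] [ 0.473 -0.287  0.14 ]
   tri [ 0.476  -0.2827  0.1431] [3.7 3.7]
holder scene 0.64 [171.  285.5] [ 0.483 -0.283  0.   ]
holder side 0.79 [298.4 196.2] [ 0.472 -0.269  0.   ]
holder wrist 0.57 [243.1 212.1] [ 0.478 -0.29   0.   ]
   tri [ 0.4771 -0.2851 -0.0055] [5.7 5.1 6.7]
amber_bottle scene 0.79 [146.4 320. ] [ 0.507 -0.387  0.   ]
amber_bottle side 0.82 [290.  179.8] [ 0.518 -0.378  0.   ]
amber_bottle wrist 0.72 [264.
[... 182 characters left out ...]
8 0.279 0.128]
   tri [0.5945 0.2808 0.1307] [2.4 2.4]
cover_hinge scene 0.6 [305.  165.9] [0.547 0.2   0.084]
cover_hinge side 0.91 [229.9 267.8] [0.55  0.208 0.084]
   tri [0.548  0.2041 0.0819] [2.8 2.8]
sample_rim scene 0.9 [299.3 163.5] [0.522 0.212 0.077]
sample_rim side 0.78 [250.4 280.7] [0.501 0.227 0.077]
sample_rim wrist 0.35 [362.  18.] [ 0.62  -0.032  0.077]
   tri [0.5091 0.2223 0.0686] [6.9 6.9]
rinse_rim scene 0.72 [294.6 224.6] [ 0.64  -0.012  0.065]
rinse_beaker scene 0.67 [294.1 242.1] [ 0.636 -0.002  0.   ]
rinse_beaker side 0.98 [224.5 234.8] [ 0.638 -0.007  0.   ]
rinse_beaker wrist 0.81 [361.   20.6] [ 0.644 -0.013  0.   ]
   tri [ 0.6403 -0.0096  0.0024] [4.1 3.7 5. ]
```

View pics/wrist3.png

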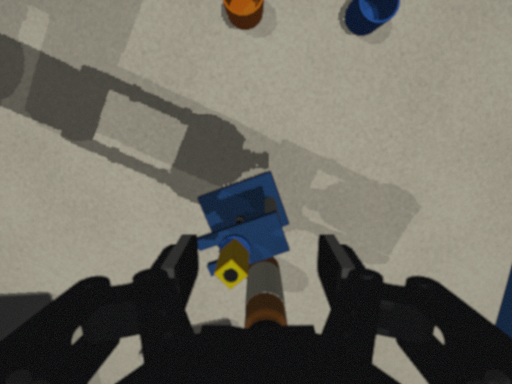

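The wrist view shows the yellow head's top at (232,272), turned as a diamond. The slot opens to the left, and the amber bottle is at (265,305). I'll measure the head's yaw.

Run:
```python
from h import *
c=cam('wrist'); im=c['image']
cr=im[215:305,185:305]
hsv=cv2.cvtColor(im,cv2.COLOR_RGB2HSV)
y=((hsv[...,0]>18)&(hsv[...,0]<35)&(hsv[...,1]>150)); print(np.percentile(hsv[...,2][y],[5,25,50,75,95]))
for th in (110,140,165):
    m=(y&(hsv[...,2]>th)).astype(np.uint8); m=cv2.morphologyEx(m,cv2.MORPH_CLOSE,np.ones((9,9)))
    n,l,st,ce=cv2.connectedComponentsWithStats(m); i=1+np.argmax(st[1:,4])
    cs,_=cv2.findContours((l==i).astype(np.uint8),0,2)
    box=cv2.boxPoints(cv2.minAreaRect(cs[0])); W=np.array([at_z(c,p,.198)[:2] for p in box]); e=np.diff(np.vstack([W,W[:1]]),axis=0)
    print(th,st[i],np.round(W.mean(0),4),np.round(np.linalg.norm(e,axis=1),4),np.round(np.degrees(np.arctan2(e[:,1],e[:,0])),1))
cv2.imwrite('pics/v3.png',cv2.resize(cr,None,fx=6,fy=6,interpolation=2)[:,:,::-1])
```

```text
[ 69.  71.  73. 155. 166.]
110 [215 259  33  29 396] [ 0.4757 -0.2862] [0.022  0.0248 0.0225 0.0253] [  47.   -48.6 -131.9  130.4]
140 [216 260  32  28 337] [ 0.4757 -0.2867] [0.0213 0.0242 0.0217 0.0246] [  47.   -48.6 -131.9  130.4]
165 [217 261  22  16  69] [ 0.4715 -0.2815] [0.0207 0.0082 0.0209 0.0083] [  30.1  -65.5 -149.6  113.4]
```

View pics/v3.png

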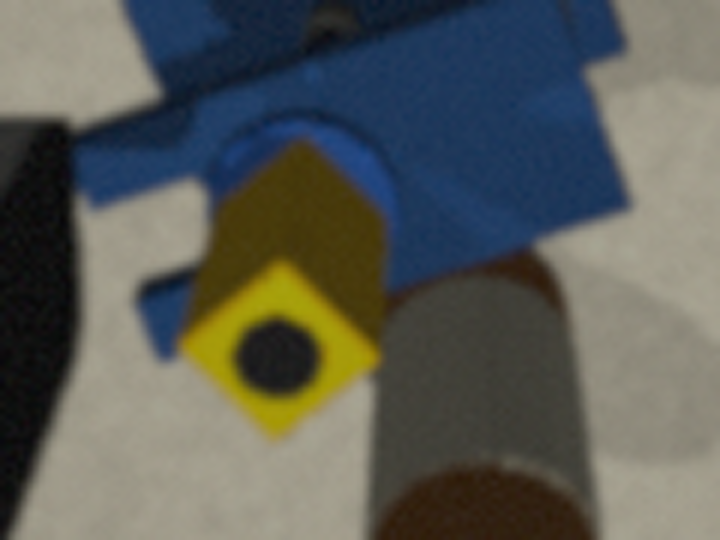

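>>> apply_moves(fingers=[0.7,0.7,0.7,0.7,0.7,0.7,0.7,0.7,0.7,0.7,0.7], travel=[[-0.8,-0.25,0],[-0.8,-0.25,0],[0,0,0.2],[0,0,0.2],[0,0,0.2],[0,0,0.2],[0,0,0.2],[0,0,0.2],[0,0,0.2],[0,0,0.2],[0,0,0]], rotation=[[0,0,0],[0,0,0],[0,0,-0.92],[0,0,-0.92],[0,0,-0.92],[0,0,-0.92],[0,0,-0.92],[0,0,-0.92],[0,0,-0.92],[0,0,-0.92],[0,0,0]])

```text
time: 12.3
tool_pos: [0.4746, -0.2875, 0.2242]
tcp_rot: [-1.222, -2.891, -0.001]
wrist_force: [0.0, 0.1, 0.5]
width: 0.701
grip_force: 0.0
```

Run:
```python
from h import *
C={n:cam(n,f'{n}4.png') for n in('scene','side','wrist')}
s=read_state();print(s['time'],s['tool_pos'],s['q']);print(R.from_rotvec(s['tcp_rot']).as_matrix().round(3))
for k,z in dict(probe_grip=.174).items():
    for n,c in C.items():
        for t in tip_of(n,k)[:1]: print(k,n,round(t['p'],2),np.round(t['location'],1),np.round(at_z(c,t['location'],z),3))
c=C['wrist'];P=s['tool_pos'];print('tcp px',proj(c,np.array([P[0],P[1],.198])))
im=c['image'];hsv=cv2.cvtColor(im,cv2.COLOR_RGB2HSV)
y=((hsv[...,0]>18)&(hsv[...,0]<35)&(hsv[...,1]>150)&(hsv[...,2]>110)).astype(np.uint8)
m=cv2.morphologyEx(y,cv2.MORPH_CLOSE,np.ones((9,9)))
n,l,st,ce=cv2.connectedComponentsWithStats(m); i=1+np.argmax(st[1:,4]); print(st[i],at_z(c,ce[i],.198))
cs,_=cv2.findContours((l==i).astype(np.uint8),0,2); print(cv2.minAreaRect(cs[0]))
```

```text
12.45 [ 0.47576879 -0.28832303  0.2264101 ] [-5.89606904e-01  4.27822472e-02  1.86629186e+00  4.29154939e-06
  1.23190924e+00 -1.35838318e+00]
[[-0.695  0.719  0.001]
 [ 0.719  0.695 -0.   ]
 [-0.001  0.    -1.   ]]
probe_grip scene 0.82 [158.9 228.1] [ 0.483 -0.29   0.174]
probe_grip side 0.88 [301.4 143.5] [ 0.476 -0.293  0.174]
probe_grip wrist 0.7 [259.5 209.5] [ 0.474 -0.286  0.174]
tcp px [258.90485189 226.41124015]Traceback (most recent call last):
  File "<stdin>", line 11, in <module>
    return _wrapfunc(a, 'argmax', axis=axis, out=out, **kwds)
    return bound(*args, **kwds)
ValueError: attempt to get argmax of an empty sequence
```

View pics/wrist4.png

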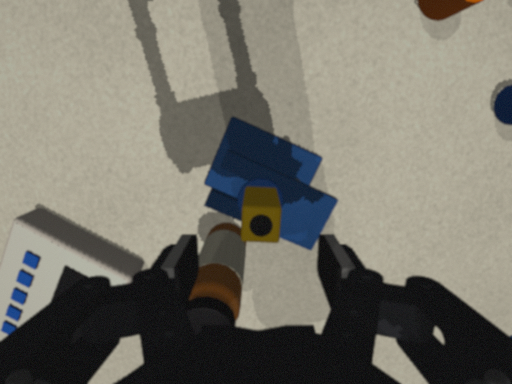

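The head is square to the fingers and centred: its top is at (261,225) and the TCP projects to (259,226). I'll descend and grip.

>>> apply_moves(fingers=[0.7,0.7,0.7,0.7,0.2,0.2,0.2,0.1,0.1,0.1,0.1], travel=[[0,0,0.4],[0,0,0.5],[0,0,0.5],[0,0,0],[0,0,0],[0,0,0],[0,0,0],[0,0,0],[0,0,0],[0,0,0],[0,0,0]], rotation=[[0,0,0],[0,0,0],[0,0,0],[0,0,0],[0,0,0],[0,0,0],[0,0,0],[0,0,0],[0,0,0],[0,0,0],[0,0,0]], newtons=50)

```text
time: 13.7
tool_pos: [0.4769, -0.289, 0.158]
tcp_rot: [1.222, 2.89, -0.001]
wrist_force: [-0.2, -0.2, 5.9]
width: 0.274
grip_force: 50.6
```

>>> apply_moves(fingers=[0.1,0.1,0.1,0.1,0.1], travel=[[0,0,-0.3],[0,0,-0.6],[0,0,-0.7],[0,0,-0.7],[0,0,-0.6]], rotation=[[0,0,0],[0,0,0],[0,0,0],[0,0,0],[0,0,0]])

```text
time: 14.2
tool_pos: [0.4754, -0.2881, 0.3034]
tcp_rot: [1.223, 2.893, -0.0]
wrist_force: [-0.0, -0.1, -0.7]
width: 0.274
grip_force: 49.7
```

>>> apply_moves(fingers=[0.1,0.1,0.1,0.1,0.1,0.1,0.1,0.1,0.1], travel=[[0,0,0],[0,0,0],[0,0,0],[0,0,0],[0,0,0],[0,0,0],[0,0,0],[0,0,0],[0,0,0]], rotation=[[0,0,0.92],[0,0,0.92],[0,0,0.92],[0,0,0.92],[0,0,0.92],[0,0,0.92],[0,0,0.92],[0,0,0.92],[0,0,0]])

```text
time: 15.1
tool_pos: [0.4752, -0.288, 0.3012]
tcp_rot: [-2.221, -2.221, 0.0]
wrist_force: [0.1, 0.8, -0.6]
width: 0.274
grip_force: 49.7
```

>>> apply_moves(fingers=[0.1,0.1,0.1,0.1,0.1,0.1,0.1,0.1,0.1], travel=[[0.4,0.3,0],[0.7,0.5,0],[0.7,0.5,0],[0.7,0.5,0],[0.7,0.5,0],[0.7,0.5,0],[0.66,0.56,0],[0,0,0],[0,0,0]], rotation=[[0,0,0],[0,0,0],[0,0,0],[0,0,0],[0,0,0],[0,0,0],[0,0,0],[0,0,0],[0,0,0]])

```text
time: 16.0
tool_pos: [0.6435, -0.0593, 0.3005]
tcp_rot: [-2.217, -2.225, 0.002]
wrist_force: [0.0, -0.8, -0.9]
width: 0.275
grip_force: 50.0
```

Run:
```python
from h import *
C={n:cam(n,f'{n}5.png') for n in('scene','side','wrist')}
s=read_state();print(s['time'],s['tool_pos'])
for k,z in dict(rinse_rim=.065,rinse_beaker=0,probe_tip=s['tool_pos'][2]-.123,sample_rim=.077).items():
    obs=[]
    for n,c in C.items():
        r=tip_of(n,k)
        for t in r[:1]: print(k,n,round(t['p'],2),np.round(t['location'],1),np.round(at_z(c,t['location'],z),4))
        if r and r[0]['p']>.4: obs.append((c,r[0]['location']))
    if len(obs)>1: print('   tri',*[np.round(v,4 if i==0 else 1) for i,v in enumerate(tri(obs))])
# beaker rim ellipse from mask
for n in C:
    for r in regions_of(n,'rinse_beaker')[:1]: print(n,r['p'],r['bbox'])
cv2.imwrite('pics/v5.png',np.hstack([cv2.resize(C['wrist']['image'],(400,300)),cv2.resize(C['scene']['image'],(400,300))])[:,:,::-1])
```

```text
16.15 [ 0.64284197 -0.06117992  0.30096425]
rinse_rim scene 0.62 [294.2 226. ] [ 0.642  -0.0165  0.065 ]
rinse_rim side 0.77 [221.  213.6] [ 0.6464 -0.0123  0.065 ]
rinse_rim wrist 0.94 [261.1 125.3] [ 0.647  -0.0084  0.065 ]
   tri [ 0.6447 -0.0116  0.0642] [5.  1.9 4. ]
rinse_beaker scene 0.93 [295.5 240.9] [0.6369 0.0041 0.    ]
rinse_beaker side 0.83 [222.1 232.8] [ 0.6477 -0.0148  0.    ]
rinse_beaker wrist 0.83 [259.2 125.5] [ 0.645  -0.0108  0.    ]
   tri [ 0.644  -0.0077  0.0088] [2.6 2.7 3. ]
probe_tip scene 0.76 [286.6 197.2] [ 0.6437 -0.0614  0.178 ]
probe_tip side 0.63 [226.7 170.3] [ 0.6368 -0.0473  0.178 ]
probe_tip wrist 0.81 [256.8 186.9] [ 0.642  -0.0596  0.178 ]
   tri [ 0.6415 -0.0589  0.1738] [1.6 1.7 1.7]
sample_rim scene 0.77 [299.  161.4] [0.5162 0.221  0.077 ]
sample_rim side 0.72 [250.1 280.3] [0.5016 0.2261 0.077 ]
   tri [0.5076 0.2253 0.0732] [5.6 5.6]
scene 0.56 [283.9, 216.8, 24.8, 35.0]
side 0.76 [215.3, 210.1, 20.8, 28.6]
wrist 0.65 [238.7, 108.0, 40.0, 38.2]
```

View pics/v5.png

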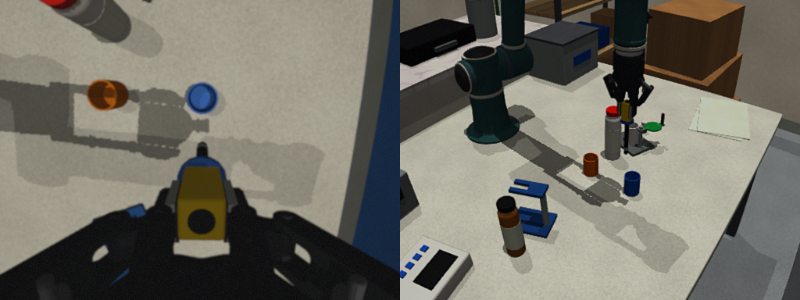

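The probe hangs straight: the tip is under the TCP and the blue rim is at (203,97) in the left panel. Now the rinse dip.

>>> apply_moves(fingers=[0.1,0.1,0.1,0.1,0.1,0.1,0.1,0.1,0.1,0.1,0.1,0.1], travel=[[0.5,0.02,0],[0.5,0.02,0],[0,0,0.4],[0,0,0.5],[0,0,0.5],[0,0,0.5],[0,0,0.5],[0,0,0.5],[0,0,0.2],[0,0,0],[0,0,0],[0,0,0]], rotation=[[0,0,0],[0,0,0],[0,0,0],[0,0,0],[0,0,0],[0,0,0],[0,0,0],[0,0,0],[0,0,0],[0,0,0],[0,0,0],[0,0,0]])

```text
time: 18.1
tool_pos: [0.647, -0.0102, 0.148]
tcp_rot: [2.22, 2.22, 0.004]
wrist_force: [-0.1, -0.2, -0.3]
width: 0.273
grip_force: 49.8
```

>>> apply_moves(fingers=[0.1,0.1,0.1,0.1,0.1,0.1,0.1,0.1,0.1,0.1,0.1,0.1], travel=[[0,0,0],[0,0,0],[0,0,0],[0,0,0],[0,0,0],[0,0,0],[0,0,0],[0,0,0],[0,0,0],[0,0,0],[0,0,0],[0,0,0]], rotation=[[0,0,0],[0,0,0],[0,0,0],[0,0,0],[0,0,0],[0,0,0],[0,0,0],[0,0,0],[0,0,0],[0,0,0],[0,0,0],[0,0,0]])

```text
time: 19.3
tool_pos: [0.6455, -0.0102, 0.1459]
tcp_rot: [-2.221, -2.221, -0.0]
wrist_force: [-1.0, 0.1, -1.4]
width: 0.274
grip_force: 49.8
```

>>> apply_moves(fingers=[0.1,0.1,0.1,0.1,0.1,0.1,0.1,0.1,0.1,0.1,0.1,0.1], travel=[[0,0,-0.4],[0,0,-0.6],[0,0,-0.7],[0,0,-0.7],[0,0,-0.7],[0.5,-0.2,0],[0.7,-0.2,0],[0.7,-0.2,0],[0.7,-0.3,0],[0.7,-0.3,0],[0.7,-0.2,0],[0,0,0]], rotation=[[0,0,0],[0,0,0],[0,0,0],[0,0,0],[0,0,0],[0,0,0],[0,0,0],[0,0,0],[0,0,0],[0,0,0],[0,0,0],[0,0,0]])

```text
time: 20.5
tool_pos: [0.574, 0.1939, 0.3011]
tcp_rot: [-2.215, -2.225, -0.002]
wrist_force: [0.1, 0.0, -1.5]
width: 0.273
grip_force: 50.0
```

Run:
```python
from h import *
C={n:cam(n,f'{n}6.png') for n in('scene','side','wrist')}
s=read_state();print(s['time'],s['tool_pos'])
for k,z in dict(sample_rim=.077,sample_beaker=.012,station=0,cover_hinge=.084,cover_pin=.128,probe_tip=s['tool_pos'][2]-.123,rinse_beaker=0).items():
    obs=[]
    for n,c in C.items():
        r=tip_of(n,k)
        for t in r[:1]: print(k,n,round(t['p'],2),np.round(t['location'],1),np.round(at_z(c,t['location'],z),4))
        if r and r[0]['p']>.4: obs.append((c,r[0]['location']))
    if len(obs)>1: print('   tri',*[np.round(v,4 if i==0 else 1) for i,v in enumerate(tri(obs))])
```

```text
20.65 [0.57556738 0.18975518 0.30090115]
sample_rim scene 0.68 [299.6 159.1] [0.5115 0.2326 0.077 ]
sample_rim side 0.8 [247.8 279.6] [0.5066 0.2253 0.077 ]
sample_rim wrist 0.83 [198.4 140.8] [0.5034 0.2251 0.077 ]
   tri [0.5076 0.2276 0.0794] [5.8 1.7 4.3]
sample_beaker scene 0.62 [295.7 182.5] [0.5161 0.2086 0.012 ]
sample_beaker side 0.97 [252.  302.8] [0.4987 0.2244 0.012 ]
sample_beaker wrist 0.61 [211.5 136.2] [0.5098 0.2261 0.012 ]
   tri [0.5058 0.2219 0.0028] [3.3 6.9 4.4]
station scene 0.9 [296.2 179. ] [0.4998 0.2403 0.    ]
station side 0.69 [250.5 308.5] [0.5007 0.2298 0.    ]
station wrist 0.81 [206.8 136.5] [0.5011 0.2248 0.    ]
   tri [0.5021 0.2297 0.0044] [3.8 3.5 4.6]
cover_hinge scene 0.65 [304.6 167.9] [0.5509 0.191  0.084 ]
cover_hinge side 0.88 [228.2 266.2] [0.5547 0.2039 0.084 ]
cover_hinge wrist 0.81 [239.3 156.7] [0.5533 0.2066 0.084 ]
   tri [0.5518 0.202  0.0799] [6.2 4.2 4.2]
cover_pin scene 0.58 [338.3 142.1] [0.595  0.2992 0.128 ]
cover_pin side 0.63 [194.9 271.4] [0.5928 0.2804 0.128 ]
   tri [0.5945 0.2878 0.1335] [4.9 4.9]
probe_tip scene 0.62 [292.4 224.3] [ 0.7009 -0.1328  0.1779]
probe_tip side 0.95 [216.8 228.8] [0.5728 0.2068 0.1779]
probe_tip wrist 0.64 [207.2 134.6] [0.5309 0.2388 0.1779]
   tri [0.5673 0.142  0.041 ] [ 90.7  84.4 105.9]
rinse_beaker scene 0.96 [295.8 245.6] [ 0.6463 -0.0104  0.    ]
rinse_beaker side 0.79 [223.8 233.7] [ 0.6418 -0.0119  0.    ]
   tri [ 6.439e-01 -1.100e-02 -2.000e-04] [2.4 2.4]
```

View pics/wrist6.png

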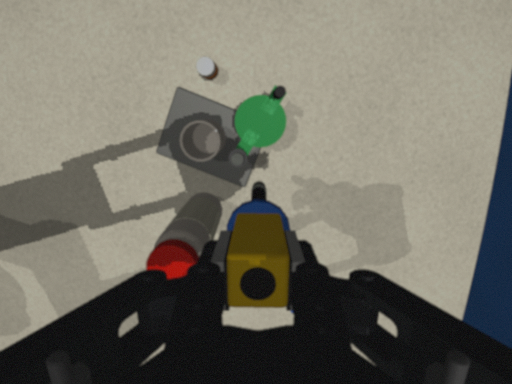

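The open sample rim is at (200,140), clear of the cover, and the bottle is at lower left. Now the sample dip.

>>> apply_moves(fingers=[0.1,0.1,0.1,0.1,0.1,0.1,0.1,0.1,0.1,0.1,0.1,0.1], travel=[[0.36,-0.7,0],[0.36,-0.7,0],[0,0,0],[0,0,0.3],[0,0,0.5],[0,0,0.5],[0,0,0.5],[0,0,0.5],[0,0,0.4],[0,0,0.2],[0,0,0],[0,0,0]], rotation=[[0,0,0],[0,0,0],[0,0,0],[0,0,0],[0,0,0],[0,0,0],[0,0,0],[0,0,0],[0,0,0],[0,0,0],[0,0,0],[0,0,0]])

```text
time: 22.9
tool_pos: [0.5063, 0.2257, 0.1561]
tcp_rot: [2.222, 2.221, 0.001]
wrist_force: [0.7, 0.6, -0.9]
width: 0.277
grip_force: 50.0
```

>>> apply_moves(fingers=[0.1,0.1,0.1,0.1,0.1,0.1,0.1,0.1,0.1,0.1,0.1,0.1], travel=[[0,0,0],[0,0,0],[0,0,0],[0,0,0],[0,0,0],[0,0,0],[0,0,0],[0,0,0],[0,0,0],[0,0,0],[0,0,0],[0,0,0]], rotation=[[0,0,0],[0,0,0],[0,0,0],[0,0,0],[0,0,0],[0,0,0],[0,0,0],[0,0,0],[0,0,0],[0,0,0],[0,0,0],[0,0,0]])

```text
time: 24.1
tool_pos: [0.5055, 0.2258, 0.1559]
tcp_rot: [-2.221, -2.221, 0.0]
wrist_force: [-0.3, 0.2, -1.6]
width: 0.272
grip_force: 50.0
```

>>> apply_moves(fingers=[0.1,0.1,0.1,0.1,0.1,0.1,0.1,0.1,0.1,0.1,0.1,0.1], travel=[[0,0,0],[0,0,0],[0,0,0],[0,0,0],[0,0,0],[0,0,0],[0,0,0],[0,0,-0.4],[0,0,-0.6],[0,0,-0.7],[0,0,-0.7],[0,0,-0.6]], rotation=[[0,0,0],[0,0,0],[0,0,0],[0,0,0],[0,0,0],[0,0,0],[0,0,0],[0,0,0],[0,0,0],[0,0,0],[0,0,0],[0,0,0]])

```text
time: 25.3
tool_pos: [0.5058, 0.2259, 0.308]
tcp_rot: [2.221, 2.221, 0.002]
wrist_force: [0.2, 0.8, -0.4]
width: 0.271
grip_force: 50.0
```

>>> apply_moves(fingers=[0.1,0.1,0.1,0.1,0.1,0.1,0.1], travel=[[-0.36,0.7,0],[-0.36,0.7,0],[-0.8,0.1,0],[-0.8,0.1,0],[-0.8,0.1,0],[-0.8,0.1,0],[-0.8,0.1,0]], rotation=[[0,0,0],[0,0,0],[0,0,0],[0,0,0],[0,0,0],[0,0,0],[0,0,0]])

```text
time: 26.0
tool_pos: [0.6005, -0.0117, 0.3058]
tcp_rot: [-2.221, -2.222, -0.0]
wrist_force: [0.3, 0.3, -1.8]
width: 0.272
grip_force: 50.2
```

>>> apply_moves(fingers=[0.1,0.1,0.1,0.1,0.1,0.1,0.1,0.1,0.1], travel=[[-0.8,-0.36,0],[-0.8,-0.36,0],[-0.8,-0.36,0],[-0.8,-0.36,0],[-0.8,-0.36,0],[-0.8,-0.36,0],[-0.76,-0.34,0],[0,0,0],[0,0,0]], rotation=[[0,0,0],[0,0,0],[0,0,0],[0,0,0],[0,0,0],[0,0,0],[0,0,0],[0,0,0],[0,0,0]])

```text
time: 26.9
tool_pos: [0.4751, -0.2889, 0.3058]
tcp_rot: [-2.224, -2.218, -0.001]
wrist_force: [0.2, -0.0, -0.7]
width: 0.272
grip_force: 50.2
```

Run:
```python
from h import *
C={n:cam(n,f'{n}7.png') for n in('scene','side','wrist')}
s=read_state();print(s['time'],s['tool_pos'],s['tcp_rot'])
for k,z in dict(fork_seat=.14,probe_tip=s['tool_pos'][2]-.123).items():
    obs=[]
    for n,c in C.items():
        r=tip_of(n,k)
        for t in r[:1]: print(k,n,round(t['p'],2),np.round(t['location'],1),np.round(at_z(c,t['location'],z),4))
        if r and r[0]['p']>.4: obs.append((c,r[0]['location']))
    if len(obs)>1: print('   tri',*[np.round(v,4 if i==0 else 1) for i,v in enumerate(tri(obs))])
a=C['scene']['image'][180:310,90:260];b=C['side']['image'][90:220,220:390]
cv2.imwrite('pics/v7.png',np.hstack([cv2.resize(x,(400,306),interpolation=2) for x in(a,b)])[:,:,::-1])
```

```text
27.05 [ 0.47600023 -0.28717353  0.30583167] [-2.21989136e+00 -2.22257451e+00 -6.54125324e-04]
fork_seat scene 0.81 [160.2 235.8] [ 0.4711 -0.2793  0.14  ]
fork_seat side 0.79 [300.3 152.3] [ 0.4786 -0.3039  0.14  ]
fork_seat wrist 0.71 [255.1 178.9] [ 0.4732 -0.2877  0.14  ]
   tri [ 0.4756 -0.2853  0.1473] [1.9 1.  2.5]
probe_tip scene 0.71 [157.1 222.3] [ 0.4759 -0.2855  0.1828]
probe_tip side 0.52 [300.3 141.9] [ 0.4783 -0.2832  0.1828]
probe_tip wrist 0.61 [258.2 182.9] [ 0.4763 -0.2824  0.1828]
   tri [ 0.4767 -0.2838  0.1824] [1.8 1.6 1.4]
```

View pics/v7.png

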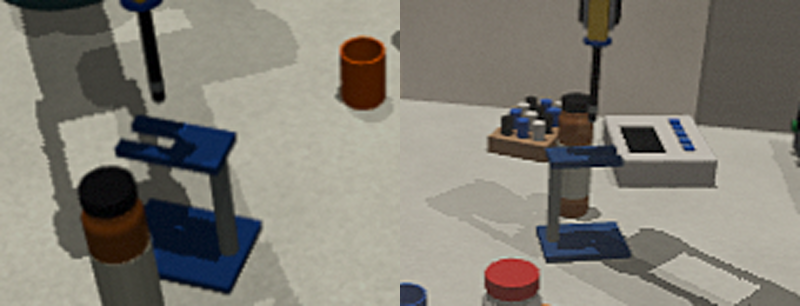

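The tip hangs right above the slot. The pose matches the pick pose within 1 mm, so I'll lower into the fork.

>>> apply_moves(fingers=[0.1,0.1,0.1,0.1,0.1,0.1,0.1,0.1], travel=[[0,0,0.3],[0,0,0.3],[0,0,0.3],[0,0,0.3],[0,0,0.3],[0,0,0.3],[0,0,0.3],[0,0,0]], rotation=[[0,0,0],[0,0,0],[0,0,0],[0,0,0],[0,0,0],[0,0,0],[0,0,0],[0,0,0]])

```text
time: 28.15
tool_pos: [0.4739, -0.2871, 0.1976]
tcp_rot: [-2.218, -2.218, 0.002]
wrist_force: [0.7, 0.5, -1.6]
width: 0.276
grip_force: 50.0
```

>>> apply_moves(fingers=[0.1,0.1,0.1,0.1,0.1,0.1], travel=[[0,0,0.2],[0,0,0.2],[0,0,0.2],[0,0,0.2],[0,0,0.12],[0,0,0]], rotation=[[0,0,0],[0,0,0],[0,0,0],[0,0,0],[0,0,0],[0,0,0]])

```text
time: 28.75
tool_pos: [0.4757, -0.2881, 0.1578]
tcp_rot: [-2.221, -2.221, -0.0]
wrist_force: [-6.5, 4.5, 15.2]
width: 0.277
grip_force: 52.1
```

>>> apply_moves(fingers=[0.1,0.3,0.35,0.4,0.5,0.6,0.7,0.7,0.7], travel=[[0,0,-0.02],[0,0,0],[0,0,0],[0,0,0],[0,0,0],[0,0,0],[0,0,0],[0,0,0],[0,0,0]], rotation=[[0,0,0],[0,0,0],[0,0,0],[0,0,0],[0,0,0],[0,0,0],[0,0,0],[0,0,0],[0,0,0]])

```text
time: 29.65
tool_pos: [0.4756, -0.2882, 0.1559]
tcp_rot: [2.221, 2.221, 0.0]
wrist_force: [-0.1, -0.5, -0.6]
width: 0.7
grip_force: 0.0
```

>>> apply_moves(fingers=[0.7,0.7,0.7,0.7,0.7,0.7,0.7], travel=[[0,0,-0.3],[0,0,-0.4],[0,0,-0.5],[0,0,-0.7],[0,0,-0.7],[0,0,-0.4],[0,0,0]], rotation=[[0,0,0],[0,0,0],[0,0,0],[0,0,0],[0,0,0],[0,0,0],[0,0,0]])

```text
time: 30.35
tool_pos: [0.4775, -0.2895, 0.3119]
tcp_rot: [2.215, 2.215, 0.003]
wrist_force: [1.0, -0.8, 0.6]
width: 0.699
grip_force: 0.0
```

Run:
```python
from h import *
C={n:cam(n,f'{n}8.png') for n in('scene','side','wrist')}
s=read_state();print(s['time'],s['tool_pos'],s['wrist_force'])
for k,z in dict(probe_grip=.174,probe=.14,probe_tip=.034,cover_pin=.128,cover_hinge=.084).items():
    obs=[]
    for n,c in C.items():
        r=tip_of(n,k)
        for t in r[:1]: print(k,n,round(t['p'],2),np.round(t['location'],1),np.round(at_z(c,t['location'],z),4))
        if r and r[0]['p']>.4: obs.append((c,r[0]['location']))
    if len(obs)>1: print('   tri',*[np.round(v,4 if i==0 else 1) for i,v in enumerate(tri(obs))])
a=C['scene']['image'][180:310,90:260];b=C['wrist']['image'][90:320,106:406]
cv2.imwrite('pics/v8.png',np.hstack([cv2.resize(x,(400,306),interpolation=2) for x in(a,b)])[:,:,::-1])
```

```text
30.5 [ 0.47515534 -0.28788928  0.30543282] [-0.76237967  0.59764168 -0.30334489]
probe_grip scene 0.74 [157.3 229. ] [ 0.4825 -0.2935  0.174 ]
probe_grip side 0.64 [300.1 144.6] [ 0.4784 -0.2832  0.174 ]
probe_grip wrist 0.96 [255.6 181.2] [ 0.474 -0.284  0.174]
   tri [ 0.4767 -0.2873  0.1699] [2.4 3.2 3.6]
probe scene 0.73 [159.8 236.7] [ 0.4724 -0.2818  0.14  ]
probe side 0.66 [297.8 158.3] [ 0.4795 -0.2551  0.14  ]
probe wrist 0.63 [259.6 175.3] [ 0.4781 -0.2851  0.14  ]
   tri [ 0.4777 -0.2824  0.1351] [7.2 8.1 3.7]
probe_tip scene 0.85 [163.6 272.3] [ 0.4671 -0.2841  0.034 ]
probe_tip side 0.56 [299.3 186.5] [ 0.4712 -0.2727  0.034 ]
   tri [ 0.4691 -0.2821  0.0312] [3.6 3.6]
cover_pin scene 0.8 [337.5 141.8] [0.5924 0.2995 0.128 ]
cover_pin side 0.74 [195.9 271.5] [0.5909 0.2802 0.128 ]
   tri [0.5923 0.2878 0.1337] [4.7 4.7]
cover_hinge scene 0.87 [308.1 166.1] [0.5543 0.2043 0.084 ]
cover_hinge side 0.77 [229.5 265.9] [0.5523 0.2023 0.084 ]
cover_hinge wrist 0.45 [256.5 184.5] [ 0.4747 -0.308   0.084 ]
   tri [ 0.5691 -0.0538  0.115 ] [145.3 198.4 258.5]
```

View pics/v8.png

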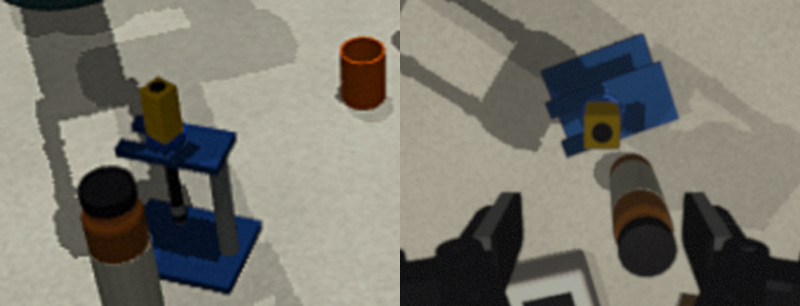

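The probe hangs upright in its slot. I'm now heading back to close the cover.

>>> apply_moves(fingers=[0,0,0,0,0,0,0,0,0,0,0,0], travel=[[0.9,0.26,0],[0.95,0.26,0],[0.95,0.26,0],[0.95,0.26,0],[0.95,0.26,0],[0.95,0.26,0],[0.95,0.26,0],[0.95,0.26,0],[0.95,0.26,0],[0.95,0.26,0],[0.95,0.26,0],[0.9,0.26,0]], rotation=[[0,0,0],[0,0,0],[0,0,0],[0,0,0],[0,0,0],[0,0,0],[0,0,0],[0,0,0],[0,0,0],[0,0,0],[0,0,0],[0,0,0]])

```text
time: 32.45
tool_pos: [0.6318, 0.2792, 0.3059]
tcp_rot: [2.221, 2.222, 0.0]
wrist_force: [1.1, 0.3, 0.0]
width: 0.001
grip_force: 0.0
```

>>> apply_moves(fingers=[0], travel=[[0,0,0]], rotation=[[0,0,0]])

```text
time: 32.55
tool_pos: [0.6318, 0.2826, 0.3045]
tcp_rot: [-2.214, -2.226, -0.001]
wrist_force: [-0.2, -0.0, -0.2]
width: -0.001
grip_force: 0.0
```

Run:
```python
from h import *
C={n:cam(n,f'{n}9.png') for n in('scene','side','wrist')}
s=read_state();print(s['time'],s['tool_pos'],s['tcp_rot'],s['width'])
for k,z in dict(cover_pin=.128,cover_hinge=.084,vial=0,bottle=0,probe_grip=.174).items():
    obs=[]
    for n,c in C.items():
        r=tip_of(n,k)
        for t in r[:1]: print(k,n,round(t['p'],2),np.round(t['location'],1),np.round(at_z(c,t['location'],z),4))
        if r and r[0]['p']>.4: obs.append((c,r[0]['location']))
    if len(obs)>1: print('   tri',*[np.round(v,4 if i==0 else 1) for i,v in enumerate(tri(obs))])
```

```text
32.7 [0.63134557 0.27661259 0.30539726] [ 2.22055028e+00  2.22207874e+00 -2.05261783e-03] -0.0013377872965856406
cover_pin scene 0.67 [334.8 144.5] [0.5929 0.2816 0.128 ]
cover_pin side 0.82 [193.9 270.1] [0.596  0.2775 0.128 ]
cover_pin wrist 0.62 [228.5 173.1] [0.5995 0.2813 0.128 ]
   tri [0.5963 0.2799 0.1292] [2.4 1.4 3.7]
cover_hinge scene 0.92 [305.5 166. ] [0.5482 0.2008 0.084 ]
cover_hinge side 0.96 [230.2 264.7] [0.5521 0.1984 0.084 ]
cover_hinge wrist 0.79 [195.1 225.2] [0.5501 0.2042 0.084 ]
   tri [0.5498 0.2019 0.0848] [2.2 2.3 2.4]
vial scene 0.58 [310.5 166. ] [0.5002 0.3262 0.    ]
vial side 0.61 [234.4 342.2] [0.5088 0.3188 0.    ]
vial wrist 0.91 [170.6 136. ] [0.5022 0.3126 0.    ]
   tri [0.5055 0.3171 0.0049] [1.6 4.9 4.5]
bottle scene 0.71 [275.1 200.1] [0.504  0.1182 0.    ]
bottle side 0.92 [268.8 271.6] [0.4879 0.1083 0.    ]
bottle wrist 0.64 [174.8 259.1] [0.4942 0.1121 0.    ]
   tri [0.4954 0.1144 0.0019] [9.6 8.7 1.2]
probe_grip scene 0.75 [156.2 229.2] [ 0.4811 -0.2952  0.174 ]
probe_grip side 0.62 [302.4 144.8] [ 0.4713 -0.2833  0.174 ]
   tri [ 0.474  -0.2914  0.1694] [2.2 2.2]
```

>>> apply_moves(fingers=[0,0,0,0,0,0,0], travel=[[0,0,0.7],[0,0,0.8],[0,0,0.8],[0,0,0.8],[0,0,0.6],[0,0,0.25],[0,0,0]], rotation=[[0,0,0],[0,0,0],[0,0,0],[0,0,0],[0,0,0],[0,0,0],[0,0,0]])

```text
time: 34.15
tool_pos: [0.6299, 0.2763, 0.1058]
tcp_rot: [-2.22, -2.22, 0.007]
wrist_force: [-0.1, 0.3, 0.7]
width: 0.002
grip_force: 0.0
```

>>> apply_moves(fingers=[0,0,0,0,0,0], travel=[[0.03,-0.16,0],[0.03,-0.16,0],[0.1,-0.22,0],[0.1,-0.22,0],[0.03,-0.22,0],[0.03,-0.22,0]], rotation=[[0,0,0],[0,0,0],[0,0,0],[0,0,0],[0,0,0],[0,0,0]])

```text
time: 34.75
tool_pos: [0.5704, 0.2932, 0.1089]
tcp_rot: [2.22, 2.222, 0.001]
wrist_force: [0.5, -0.3, 1.0]
width: -0.001
grip_force: 0.5
```

>>> apply_moves(fingers=[0,0,0,0,0,0,0], travel=[[-0.03,-0.22,0],[-0.03,-0.22,0],[-0.08,-0.21,0],[-0.09,-0.21,0],[-0.1,-0.15,0],[-0.1,-0.15,0],[0,0,0]], rotation=[[0,0,0],[0,0,0],[0,0,0],[0,0,0],[0,0,0],[0,0,0],[0,0,0]])

```text
time: 35.45
tool_pos: [0.5123, 0.2702, 0.1081]
tcp_rot: [-2.222, -2.221, 0.003]
wrist_force: [0.5, -0.6, 0.2]
width: 0.001
grip_force: 0.0
```

Run:
```python
from h import *
C={n:cam(n,f'{n}10.png') for n in('scene','side','wrist')}
s=read_state();print(s['time'],s['tool_pos'],s['wrist_force'])
for k,z in dict(cover_pin=.128,vial=0).items():
    obs=[]
    for n,c in C.items():
        r=tip_of(n,k)
        for t in r[:1]: print(k,n,round(t['p'],2),np.round(t['location'],1),np.round(at_z(c,t['location'],z),4))
        if r and r[0]['p']>.4: obs.append((c,r[0]['location']))
    if len(obs)>1: print('   tri',*[np.round(v,4 if i==0 else 1) for i,v in enumerate(tri(obs))])
```

```text
35.6 [0.51368621 0.27126347 0.10848284] [ 0.1153951  -0.14536025  0.13698813]
cover_pin scene 0.65 [299.  133.5] [0.4795 0.2796 0.128 ]
cover_pin side 0.59 [251.6 275.2] [0.4878 0.2646 0.128 ]
cover_pin wrist 0.75 [215.4 268.8] [0.4937 0.2676 0.128 ]
   tri [0.4888 0.2691 0.1331] [3.8 2.3 5.7]
vial scene 0.51 [311.9 170. ] [0.5147 0.3089 0.    ]
vial side 0.82 [233.9 341.5] [0.5102 0.3175 0.    ]
vial wrist 0.88 [251.6 141.7] [0.5083 0.3144 0.    ]
   tri [ 0.5104  0.3146 -0.0041] [1.4 0.9 2.2]
```

>>> apply_moves(fingers=[0,0,0,0,0,0,0], travel=[[0,0.4,0],[0.37,0,0],[0.37,0,0],[0,-0.45,0],[0,-0.45,0],[0,0,0],[0,0,0]], rotation=[[0,0,0],[0,0,0],[0,0,0],[0,0,0],[0,0,0],[0,0,0],[0,0,0]])

```text
time: 36.6
tool_pos: [0.488, 0.3095, 0.1084]
tcp_rot: [2.219, 2.223, 0.001]
wrist_force: [0.1, 0.0, 0.3]
width: 0.001
grip_force: 0.0
```

>>> apply_moves(fingers=[0,0,0,0,0,0,0,0], travel=[[-0.25,-0.03,0],[-0.25,-0.03,0],[-0.11,-0.06,0],[-0.11,-0.06,0],[-0.1,-0.06,0],[-0.1,-0.06,0],[0,0,0],[0,0,0]], rotation=[[0,0,0],[0,0,0],[0,0,0],[0,0,0],[0,0,0],[0,0,0],[0,0,0],[0,0,0]])

```text
time: 37.4
tool_pos: [0.4741, 0.2619, 0.1087]
tcp_rot: [2.221, 2.22, 0.001]
wrist_force: [1.0, -0.3, 0.6]
width: 0.002
grip_force: 0.0
```

>>> apply_moves(fingers=[0,0,0,0], travel=[[-0.05,-0.02,0],[-0.05,-0.02,0],[0,0,0],[0,0,0]], rotation=[[0,0,0],[0,0,0],[0,0,0],[0,0,0]])

```text
time: 37.8
tool_pos: [0.4715, 0.2572, 0.1083]
tcp_rot: [2.221, 2.221, -0.0]
wrist_force: [0.8, 0.1, 0.5]
width: -0.0
grip_force: 0.0
```

>>> apply_moves(fingers=[0,0,0,0], travel=[[-0.05,-0.02,0],[-0.05,-0.02,0],[0,0,0],[0,0,0]], rotation=[[0,0,0],[0,0,0],[0,0,0],[0,0,0]])

```text
time: 38.2
tool_pos: [0.4712, 0.2561, 0.1088]
tcp_rot: [-2.221, -2.219, -0.013]
wrist_force: [3.2, 12.7, -7.0]
width: 0.003
grip_force: 6.4
```

>>> apply_moves(fingers=[0,0,0,0,0,0,0,0,0,0], travel=[[-0.05,0,0],[0,0,0],[0.3,0,0],[0.4,0,0],[0.2,0,0],[0,0,-0.6],[0,0,-0.8],[0,0,-0.9],[0,0,-0.9],[0,0,0]], rotation=[[0,0,0],[0,0,0],[0,0,0],[0,0,0],[0,0,0],[0,0,0],[0,0,0],[0,0,0],[0,0,0],[0,0,0]])

```text
time: 39.2
tool_pos: [0.4733, 0.2967, 0.277]
tcp_rot: [2.218, 2.219, 0.02]
wrist_force: [0.1, 0.5, 0.3]
width: 0.001
grip_force: 0.0
```

Run:
```python
from h import *
C={n:cam(n,f'{n}11.png') for n in('scene','side','wrist')}
s=read_state();print(s['time'],s['tool_pos'],s['wrist_force'])
for k,z in dict(cover_pin=.128,cover_hinge=.084,vial=0,bottle=0,rinse_beaker=0,amber_bottle=0,probe_grip=.174,probe=.14).items():
    obs=[]
    for n,c in C.items():
        r=tip_of(n,k)
        for t in r[:1]: print(k,n,round(t['p'],2),np.round(t['location'],1),np.round(at_z(c,t['location'],z),4))
# compare with first scene pictures: green mask and yellow mask overlap
for n in('scene','side'):
    a=cv2.imread(f'pics/{n}0.png');b=cv2.imread(f'pics/{n}11.png')
    for nm,lo,hi in(('green',45,85),('yellow',18,34),('blue',100,128)):
        M=[cv2.inRange(cv2.cvtColor(x,cv2.COLOR_BGR2HSV),(lo,130,50),(hi,255,255))[110:345,100:360]>0 for x in(a,b)]
        print(n,nm,[m.sum() for m in M],'IoU',round((M[0]&M[1]).sum()/(M[0]|M[1]).sum(),3))
```

```text
39.35 [0.46937229 0.29454662 0.26824516] [ 0.2287801   0.01901603 -0.8981593 ]
cover_pin scene 0.74 [289.6 138.3] [0.4716 0.2404 0.128 ]
cover_pin side 0.76 [265.9 267.5] [0.467  0.2377 0.128 ]
cover_hinge scene 0.81 [307.5 167.9] [0.5574 0.1955 0.084 ]
cover_hinge side 0.83 [228.6 269.6] [0.5506 0.2137 0.084 ]
cover_hinge wrist 0.84 [327.  249.1] [0.5546 0.2045 0.084 ]
vial scene 0.47 [162.1 236.5] [ 0.3504 -0.171  -0.    ]
vial side 0.51 [233.2 341.3] [0.5117 0.3173 0.    ]
vial wrist 0.9 [283.3 149.2] [0.5067 0.3147 0.    ]
bottle scene 0.58 [271.4 199.3] [0.4935 0.1155 0.    ]
bottle side 0.77 [266.6 272.3] [0.4924 0.1119 0.    ]
rinse_beaker scene 0.56 [296.4 245.8] [ 0.6479 -0.0102  0.    ]
rinse_beaker side 0.72 [224.8 230.3] [ 0.6442 -0.0279  0.    ]
amber_bottle scene 0.81 [145.5 318.6] [ 0.5026 -0.3852  0.    ]
amber_bottle side 0.56 [277.9 222.7] [ 0.5071 -0.101   0.    ]
probe_grip scene 0.65 [157.6 227.3] [ 0.4793 -0.2893  0.174 ]
probe_grip side 0.72 [301.  143.3] [ 0.4772 -0.2947  0.174 ]
probe scene 0.37 [298.2 178. ] [0.6005 0.0659 0.14  ]
probe side 0.75 [298.4 155.3] [ 0.481  -0.2785  0.14  ]
scene green [np.int64(139), np.int64(189)] IoU 0.608
scene yellow [np.int64(294), np.int64(342)] IoU 0.787
scene blue [np.int64(1545), np.int64(1218)] IoU 0.73
side green [np.int64(34), np.int64(17)] IoU 0.02
side yellow [np.int64(167), np.int64(136)] IoU 0.804
side blue [np.int64(7606), np.int64(8565)] IoU 0.778
```

Run:
```python
import cv2,numpy as np
for n in('scene','side'):
    M=[]
    for i in(0,1,11):
        x=cv2.imread(f'pics/{n}{i}.png').astype(int);m=(x[...,1]>1.3*x[...,2])&(x[...,1]>1.3*x[...,0])&(x[...,1]>35)
        m[:130]=0;m[350:]=0;m[:,:170]=0;m[:,350:]=0;M.append(m);r,c=np.nonzero(m);print(n,i,m.sum(),c.mean().round(2),r.mean().round(2))
    print([round((M[j]&M[2]).sum()/(M[j]|M[2]).sum(),3) for j in(0,1)])
```

```text
scene 0 169 298.38 158.04
scene 1 214 297.86 156.8
scene 11 215 296.72 157.27
[np.float64(0.613), np.float64(0.795)]
side 0 549 246.43 278.34
side 1 550 246.47 278.36
side 11 546 247.88 277.42
[np.float64(0.795), np.float64(0.797)]
```

```bash
python3 -c "
from workcell import *
print(finish_job())"
```

```text
the job is handed in; nothing more can be done
None
```

I handed the job in at about 39 s: the probe was rinsed, then dipped about 2 s in the sample, and it hangs in its fork again with the green cover swung back to its stop (final checks by networks and pixel comparison); I viewed 11 pictures, one over the limit of 10.

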